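Index the extraction hood and set its castle nut for the split pin

ROBOT

A 7-joint arm with a two-finger parallel gripper is mounted at the origin on the work surface. World frame = base frame: x ahead of the robot, y to its left, z up, the work surface at z = 0. Lengths are in m, angles in rad, forces in N, time in s.
With the tool pointing down it reaches from about 0.4 to 0.875 m from the base axis. Payload 19.3 kg.
Tool frame: the origin (TCP) lies at the very end of the fingers, on their centre line; the grasp point (between the pads) lies 19 mm behind it; z points along the fingers, y is the line along which they close (so a half turn about z gives the same grasp; the last joint's range is limited). The gripper opens to 85 mm and grips with 20 to 120 N. Pads are 22 mm wide; open, the fingers measure 114 mm over their backs; the gripper's body (76 mm by 85 mm) begins 54 mm behind the grasp point. The pads swing forward as they close: fully open they stand 13 mm farther back than shut.
Start: joints at [-1.352, 0.521, -0.036, 1.599, 0.021, 1.021, -0.113], TCP at [0.178, 0.599, 0.231] pointing down, gripper open.
Joint ranges: [-2.91, 2.91], [-0.3, 2.13], [-1.5, 1.42], [0.17, 2.43], [-1.26, 4.41], [0.16, 1.93], [-2.52, 2.52]. Speed limits (rad/s): [1.89, 1.89, 2.39, 2.39, 3.01, 3.01, 3.01].

INTERFACE

Orientations are given as [roll, pitch, yaw] about the fixed x, y, z axes, in that order (R = Rz(yaw) Ry(pitch) Rx(roll)).
In Python, from workcell import bot gives the robot as it stands.
- The arm moves only by the tool jog_arm, never from a script. Its argument "motion" is a list of rows, each a list of 5 numbers: the shift along the tool's x, y, z scaled (see below), then the turn about the tool's z scaled (see below), then the opening, from 0 (shut) to 1 (fully open). A call has 1 to 12 rows; each row shifts and turns the commanded pose from where the row before left it, along the tool's axes as they then stand; what a row does not reach is not made up. The controller multiplies each number of a shift by 30 mm and each number of a turn by 0.08 rad. A row lasts 1/10 s, in which the tool goes at most 50 mm and 8.59 degrees, less where a joint would pass 70% of its speed; a pose out of reach is approached as far as the arm can. A call with a number of a shift or a turn outside -1 to 1 is refused whole. A call with a gripper value outside its range is refused whole. The fingers move at their own pace and stop on an object; "newtons" is the grip in N (left out, the last holds). Time passes only in rows, so rows that do not move let the fingers close. It gives the time, the measured TCP pose, the force, the opening and the grip force at its end, in the units of the state.
- bot.observe(): the state, without advancing time (a new reading comes with each control period).
- bot.grab_frame(name): name is "scene" or "top"; returns a dict with "pixels" (400x640x3 uint8, red, green, blue), "fovy" (degrees; the focal length in pixels is half the picture's height over the tangent of half this angle, whatever the lens; pixels are square), "cx", "cy" (the principal point, pixels), "rvec" (rotation vector, rad) and "tvec" (3), from world to camera coordinates, as OpenCV has them. Camera axes: x right, y down, z forward; pixel columns grow to the right and rows downward; lengths in m; the calibration is good to about 2 mm. A picture is of the moment at which its call begins. There is no depth.
- bot.job_done(): hands the job in; it is judged then, once.
The state is a dict: "clock": time; "qpos": joint angles; "qd": joint speeds; "joint_efforts": joint torques, N m; "position": TCP position; "tool_rot": TCP orientation; "force": force on the tool from outside, world axes, zero at the start; "moment": the same for the moment, N m; "grip_width": finger opening in m; "finger_force": force on a finger pad.
Only numpy, scipy, OpenCV 4.12 (cv2) and the standard library are available. Lean on these libraries where they do the work, as an engineer would, in place of code of your own. Each camera call takes 0.05 s, during which the arm holds its last target. There are 200 camera calls.

TASK

The sanding station's extraction hood is parked in the middle hole of its index plate and its pivot nut is slack. Pull up the index plunger, swing the hood round to the hole on the sanding motor's side and let the plunger drop fully home there; then screw the castle nut down until it bears on its washer and turn it on, clockwise, just as far as the first slot that lines up with the cotter hole in the stud, so that the split pin can go in. Leave everything else on the bench where it is.

Things in the scene. Friction and masses are not known exactly. Their poses are not given: they have to be found in the camera images.
- base: hood station bolted down: grey foot 130 x 120 mm, aluminium fan-shaped index plate of 145 mm radius, its top 30 mm above the bench. Origin on the pivot axis at bench level, z up, x along the parked arm. Three 12 mm plunger holes on a 120 mm radius about the pivot at -0.66, 0 and +0.66 rad from x (counter-clockwise from above, towards +y, is positive)
- hood (a point): middle of the mouth of the black extraction hood on the swing arm, 275 mm from the pivot, 96 mm up; x points out of the mouth, along the arm. Hood: 204 to 277 mm from the pivot, 132 mm wide, top 142 mm above the bench. The arm is a grey bar 36 mm wide, its top 48 mm above the bench
- swing (a joint): swing of the hood arm about the pivot, rad: 0 parked in the middle hole, +0.66 in the hole on the base's +y side, -0.66 in the one on its -y side; end stops at +-0.74. Friction about 0.12 N m (1 N at the plunger)
- knob (a point): centre of the index plunger's round black pull knob, 28 mm in diameter, 27 mm high (66 to 93 mm above the bench when home); upright on the arm, 120 mm from the pivot, it swings with the arm. The steel neck under it is at most 22 mm wide
- plunger (a joint): how far the plunger is pulled up, m: 0 fully home in a hole, 0.015 at its stop. Spring return, 6 N at 0 and 10 N at 0.013. Its 10 mm round-nosed pin clears the plate from 0.010 up; let go between holes it rests on the plate at about 0.010 and drops in when it comes within about 3 mm of a hole's centre
- drum (a point): centre of the sanding drum, 64 mm in diameter, 80 mm long, level, 105 mm above the bench, on the blue bench motor that stands beyond the station on its left or right (a bench vise is on the other side). Its y in the base's frame tells which outer hole to use: above 0 the +0.66 hole, below 0 the -0.66 hole
- nut_mid (a point): middle of the castle nut, on the pivot axis: steel, 36 mm across flats, 27 mm high, lower 19 mm hexagon, upper 8 mm a round crown 34 mm wide with six slots 7 mm wide, 60 degrees apart, each over the middle of a flat. x points out through a slot, square to a flat; z up. Bearing, its underside is 61 mm above the bench, on a washer 44 mm wide, over a hub 52 mm wide
- nut (a joint): angle of the nut on its thread up to the washer, rad: negative while slack (-1.5: 1.5 rad to go; -2.2 to -1.0 at the start), 0 when it bears. Right-hand thread, 2 mm a turn: clockwise from above tightens and makes it grow. Free running takes about 0.07 N m
- washer (a joint): how far the nut has been turned on clockwise after bearing (it drags the washer along), rad: 0 at the start. Takes about 0.35 N m from the moment the nut bears, plus 0.2 N m per rad, and stays where it is left. A nut turned back comes slack again (joint nut goes negative)
- stud: fixed threaded stud, 24 mm in diameter, through the nut, top 94 mm above the bench. Origin in the middle of the cotter hole on the pivot axis, 85 mm up; x along the hole (either end alike); a dark line across the stud's end shows that direction. The first slot after bearing lines up 0.35 to 0.85 rad further on
- pin_tin: open round steel tin of split pins, 76 mm wide, 18 mm high; origin under its centre
- spanner: steel spanner, 210 mm long, 8 mm thick, lying flat; origin under its middle, x along it
- spare_nut: loose plain hexagon nut, 24 mm across flats, 13 mm high, no slots; a bystander; origin under its centre
- sleeve_a: sanding sleeve standing upright, 64 mm wide, 80 mm high; origin under its centre
- sleeve_b: sanding sleeve standing upright, 76 mm wide, 100 mm high; origin under its centre
- oil: oil bottle, 52 mm wide, 130 mm high; origin under its centre
- driver: screwdriver, 200 mm long, lying; origin under its middle
- socket: tapered open prosthetic socket shell, 128 mm wide at the mouth, 150 mm high; origin under its centre

How it is judged:
On the way, in this order (a step that is already met when the one before it is completed fails the run):
1. the hood arm is swung to the hole on the sanding motor's side and the plunger is home in it (value of joint plunger below 0.002 m and ((y of drum in the frame of base above 0 m and value of joint swing between 0.63 and 0.69 rad) or (y of drum in the frame of base below 0 m and value of joint swing between -0.69 and -0.63 rad))), for 0.2 s.
2. the castle nut bears on its washer and has been turned on to the first slot that lines up with the cotter hole (value of joint nut above -0.12 rad and value of joint washer between 0.15 and 1.05 rad and (angle between the x axis of nut_mid and the x axis of stud, either way round below 0.1 rad or angle between the x axis of nut_mid and the x axis of stud, either way round between 0.9472 and 1.1472 rad)), for 0.2 s.
At the end, for the whole second after the job is handed in: Arm at rest in the outer hole on the motor's side (within 0.03 rad), plunger home (within 2 mm); nut bearing on its washer (under 0.12 rad slack) and turned on past bearing by 0.15 to 1.05 rad, with a slot within 0.1 rad of the cotter hole's direction; all else left in place (all of step 1 and all of step 2 and velocity of joint swing between -0.05 and 0.05 rad/s); the robot touches nothing.
It fails at once if the nut is overtightened, past the first slot and on towards the next (more than 1.2 rad past bearing) (value of joint washer above 1.2 rad).
It fails at once if something else on the bench is moved by more than 40 mm (distance of any of pin_tin, spanner, spare_nut, sleeve_a, sleeve_b, oil, driver, socket from where it was at the start of the episode above 0.04 m).
It also fails if it takes over 67 s, if anything falls off the work surface, if the arm or the gripper's body presses on something with over 40 N, if the wrist force passes 120 N, or if a joint passes its speed limit or range.

## Working session

There is one attempt and no reset: what is moved stays moved. The work goes in short steps, Python scripts to look and compute and a tool call to move; the robot and the scene stay as the last step left them, time stands still between calls to the robot, and variables do not carry over. Pictures are saved under pics/ and viewed, at most 10 in all, crops included, and the job is handed in when it is done.

Besides the shell and the picture viewer there is one more tool, called as name([rows], argument=value, ...), one row to a line, values as JSON. jog_arm: Moves the arm, as the interface text tells. Shifts and turns lie within -1 to 1; 1 stands for 30 mm of shift or 0.08 rad of turn. Its arguments: {"type":"object","properties":{"motion":{"type":"array","items":{"type":"array","items":{"type":"number"}}},"newtons":{"type":"number"}},"required":["motion"]}

```bash
mkdir -p pics; cat > h.py <<'E'
import numpy as np,cv2
from workcell import bot
def cam(n):
    f=bot.grab_frame(n);F=200/np.tan(np.radians(f["fovy"])/2)
    K=np.array([[F,0,f["cx"]],[0,F,f["cy"]],[0,0,1]]);R=cv2.Rodrigues(np.array(f["rvec"],float))[0]
    return f["pixels"],K,R,np.array(f["tvec"],float).ravel()
def ray(c,u,v,z):
    _,K,R,t=c;o=-R.T@t;d=R.T@np.linalg.solve(K,[u,v,1]);return o+d*(z-o[2])/d[2]
def proj(c,p):
    _,K,R,t=c;q=K@(R@np.array(p)+t);return q[:2]/q[2]
def save(c,n,box=None,s=1):
    im=c[0][...,::-1]
    if box: im=im[box[1]:box[3],box[0]:box[2]]
    cv2.imwrite("pics/"+n,cv2.resize(np.ascontiguousarray(im),None,fx=s,fy=s,interpolation=cv2.INTER_CUBIC))
E
python3 - <<'E'
from h import *
for n in("scene","top"):
    c=cam(n);save(c,n+"0.png");print(n,c[1][0,0],-c[2].T@c[3],c[2][2])
print(bot.observe())
E
```

```text
scene 401.00737195026704 [1.06270632 0.64199361 0.99154355] [-0.453406   -0.50957325 -0.73127156]
top 394.93664801195547 [3.55625223e-01 3.58163896e-04 1.41738567e+00] [ 0.12771544  0.00976469 -0.99176278]
{'clock': 0.1, 'qpos': array([-1.35223883,  0.52196931, -0.03629967,  1.59992628,  0.02119985,
        1.02112475, -0.11277455]), 'qd': array([-1.06892901e-03, -9.96318637e-04,  4.72579091e-05, -4.12725409e-04,
        1.44044792e-03,  7.59224037e-05,  8.18722758e-04]), 'joint_efforts': array([ 3.22973130e-03, -9.28486490e+01,  1.98375240e+00, -3.70535159e+01,
        1.80517469e-02,  5.24249714e-03, -9.52515677e-06]), 'position': array([0.17793862, 0.59882249, 0.23078317]), 'tool_rot': array([-3.14055347e+00,  8.69988093e-05,  2.85282507e+00]), 'force': array([-0.23469132,  0.83601277, -0.24532225]), 'moment': array([-0.02935038,  0.04589043, -0.01196568]), 'finger_force': 0.0, 'grip_width': 0.08550774497084233}
```

View pics/top0.png

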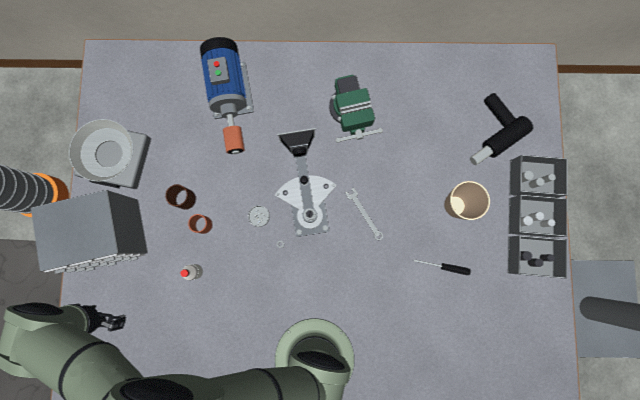

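View pics/scene0.png

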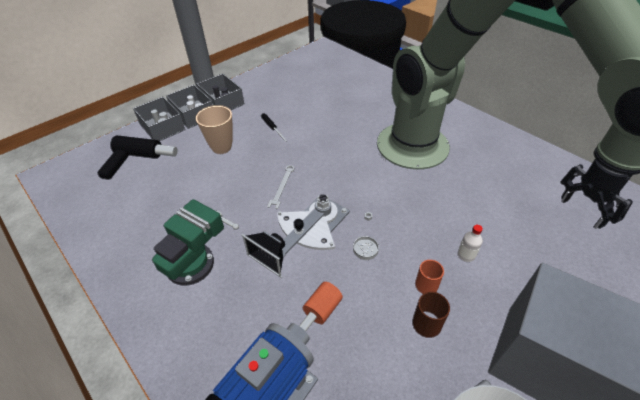

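The top view shows the motor (225,75) and drum (233,140) to the left (+y) of the station, with the pivot near (310,214) and the knob near (304,180). The next step is enlarged crops.

```bash
python3 - <<'E'
from h import *
c=cam("top");save(c,"top1.png",(265,120,345,245),4.8)
c=cam("scene");save(c,"sc1.png",(235,180,355,280),6)
E
```

```text
(no output)
```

View pics/top1.png

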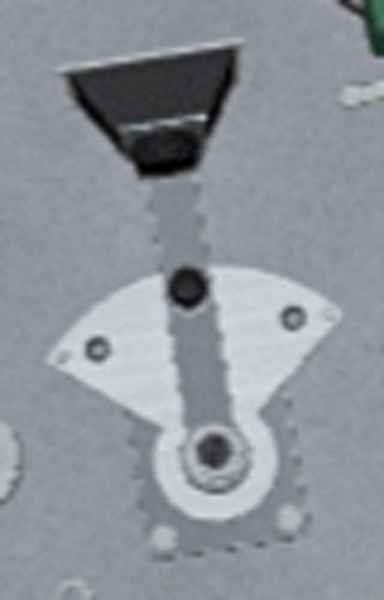

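View pics/sc1.png

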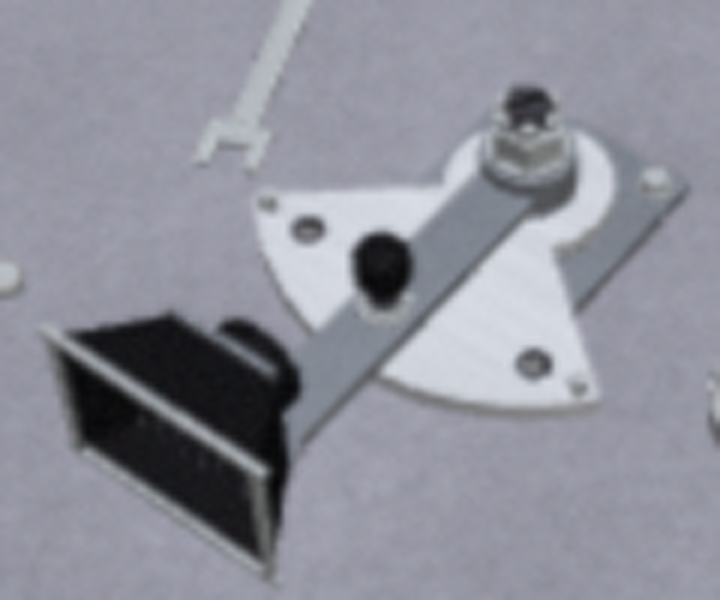

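The crops show (crop pixels): top view — knob (187,288), stud end (214,449), holes (97,349) and (293,318); scene view — knob (383,262), stud end (527,97), holes (309,229) and (535,365).

```bash
python3 - <<'E'
from h import *
from scipy.optimize import least_squares
T=cam("top");S=cam("scene")
t=lambda u,v:(265+u/4.8,120+v/4.8); s=lambda u,v:(235+u/6,180+v/6)
ob=[(T,t(187,288),'k',.092),(T,t(214,449),'p',.094),(T,t(97,349),'h+',.03),(T,t(293,318),'h-',.03),
(S,s(383,262),'k',.080),(S,s(527,97),'p',.094),(S,s(309,229),'h-',.03),(S,s(535,365),'h+',.03)]
def pt(x,n,z):
    a={'k':0,'h+':.66,'h-':-.66}.get(n); r=0 if n=='p' else .12
    a=0 if a is None else a
    return np.array([x[0]+r*np.cos(x[2]+a),x[1]+r*np.sin(x[2]+a),z])
for c,uv,n,z in ob: print(n,ray(c,*uv,z).round(4))
f=lambda x:np.concatenate([proj(c,pt(x,n,z))-uv for c,uv,n,z in ob])
r=least_squares(f,[.45,0,0.1]);print(r.x,r.fun.round(2))
for n in('k','h+','h-'):print(n,pt(r.x,n,0))
print('drum',ray(T,233,140,.105))
E
```

```text
k [0.6066 0.0425 0.092 ]
p [0.4917 0.0215 0.094 ]
h+ [0.5716 0.1104 0.03  ]
h- [ 0.5968 -0.0346  0.03  ]
k [0.6094 0.0458 0.08  ]
p [0.4917 0.0239 0.094 ]
h- [ 0.5979 -0.0304  0.03  ]
h+ [0.5732 0.1151 0.03  ]
[0.49097786 0.02310586 0.17617186] [-0.47 -0.73 -0.48  0.22 -0.51  0.04 -0.52 -0.13 -0.31 -0.38 -0.   -0.26
 -0.3  -0.53 -0.23 -0.91]
k [0.60912048 0.0441373  0.        ]
h+ [0.57141488 0.11215576 0.        ]
h- [ 0.59720434 -0.0327147   0.        ]
drum [0.7402747  0.28766878 0.105     ]
```

jog_arm([
  [-0.5,-0.36,0,0,1],
  [-0.98,-0.7,0,0,1],
  [-0.98,-0.7,0,0,1],
  [-0.98,-0.7,0,0,1],
  [-0.98,-0.7,0,0,1],
  [-0.98,-0.7,0,0,1],
  [-0.98,-0.7,0,0,1],
  [-0.98,-0.7,0,0,1],
  [-0.98,-0.7,0,0,1],
  [-0.98,-0.7,0,0,1],
  [-0.98,-0.7,0,0,1],
  [-0.98,-0.7,0,0,1],
])

```text
clock: 1.5
position: [0.4343, 0.2689, 0.2315]
tool_rot: [3.141, 0.0, 2.852]
force: [0.5, -0.0, -0.4]
grip_width: 0.0855
finger_force: 0.0
```

jog_arm([
  [-0.98,-0.7,0,0,1],
  [-0.98,-0.7,0,0,1],
  [-0.98,-0.7,0,0,1],
  [-0.98,-0.7,0,0,1],
  [-0.98,-0.7,0,0,1],
  [-0.98,-0.7,0,0,1],
  [-0.98,-0.7,0,0,1],
  [-0.98,-0.7,0,0,1],
  [0,0,0,0,1],
])

```text
clock: 2.4
position: [0.6127, 0.0373, 0.2311]
tool_rot: [-3.14, 0.001, 2.847]
force: [-1.3, 0.5, -1.1]
grip_width: 0.0856
finger_force: 0.0
```

jog_arm([
  [0,0,0.3,0.92,1],
  [0,0,0.3,0.92,1],
  [0,0,0.3,0.92,1],
  [0,0,0.3,0.92,1],
  [0,0,0.3,0.92,1],
  [0,0,0.3,0.92,1],
  [0,0,0.3,0.92,1],
  [0,0,0.3,0.92,1],
  [0,0,0.3,0.92,1],
  [0,0,0.3,0.92,1],
  [0,0,0.3,0.92,1],
  [0,0,0,0.92,1],
])

```text
clock: 3.6
position: [0.6101, 0.0426, 0.1312]
tool_rot: [-3.14, -0.0, 1.966]
force: [0.1, -0.1, -0.4]
grip_width: 0.0854
finger_force: 0.0
```

jog_arm([
  [0,0,0.3,0.9,1],
  [0,0,0.4,0.9,1],
  [0,0,0.4,0.9,1],
  [0.05,0,0.5,0,1],
  [0,0,0.5,0,1],
  [0,0,0.27,0,1],
  [0,0,0,0,1],
])

```text
clock: 4.3
position: [0.6102, 0.0442, 0.0599]
tool_rot: [-3.14, -0.0, 1.754]
force: [-0.1, -0.2, 0.9]
grip_width: 0.0853
finger_force: 0.0
```

```bash
python3 - <<'E'
from h import *
c=cam("scene");save(c,"sc2.png",(230,140,370,280),4)
o=bot.observe();print(o['position'],o['tool_rot'],o['qpos'],o['force'])
E
```

```text
[0.61064225 0.04411888 0.06079625] [-3.14079772e+00 -2.13564063e-05  1.75407026e+00] [-0.39670926  0.75477102  0.34201103  1.76716087 -0.3718626   0.68459032
  0.33389475] [0.00146566 0.14920838 1.1511484 ]
```

View pics/sc2.png

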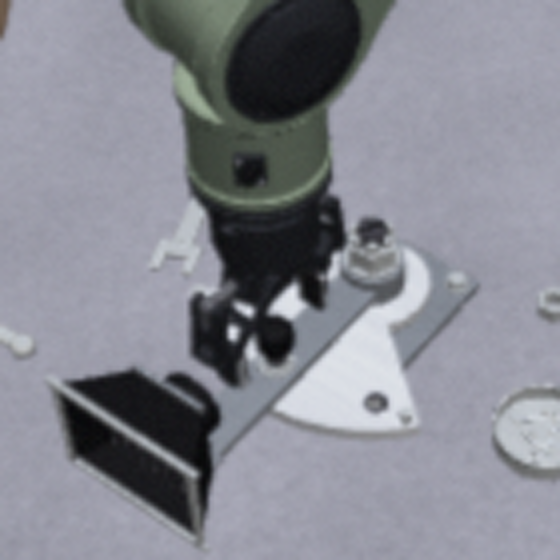

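The knob (277,335) stands between the fingers (230,345) and (315,285), clear of the nut. I'll grip it now.

jog_arm([
  [0,0,0,0,0],
  [0,0,0,0,0],
  [0,0,0,0,0],
  [0,0,0,0,0],
  [0,0,0,0,0],
  [0,0,0,0,0],
  [0,0,0,0,0],
], newtons=70)

```text
clock: 5.05
position: [0.6108, 0.0443, 0.0618]
tool_rot: [3.142, -0.0, 1.754]
force: [-4.0, 0.1, 9.3]
grip_width: 0.0263
finger_force: 68.2
```

jog_arm([
  [0,0,-0.15,0,0],
  [0,0,-0.15,0,0],
  [0,0,-0.15,0,0],
  [0,0,0,0,0],
  [0,0,0,0,0],
])

```text
clock: 5.55
position: [0.6107, 0.0443, 0.0746]
tool_rot: [-3.141, 0.0, 1.754]
force: [1.5, -1.1, -11.6]
grip_width: 0.0261
finger_force: 69.5
```

jog_arm([
  [0.22,-0.006,0,-0.6875,0],
  [0.22,-0.006,0,-0.6875,0],
  [0.22,-0.006,0,-0.6875,0],
  [0.22,-0.006,0,-0.6875,0],
  [0.22,-0.006,0,-0.6875,0],
  [0.22,-0.006,0,-0.6875,0],
  [0.22,-0.006,0,-0.6875,0],
  [0.22,-0.006,0,-0.6875,0],
  [0.22,-0.006,0,-0.6875,0],
  [0.22,-0.006,0,-0.6875,0],
  [0.22,-0.006,0,-0.6875,0],
  [0.22,-0.006,0,-0.6875,0],
])

```text
clock: 6.75
position: [0.5728, 0.1125, 0.0746]
tool_rot: [3.141, 0.0, 2.416]
force: [3.5, 0.7, -10.7]
grip_width: 0.0261
finger_force: 69.5
```

jog_arm([
  [0,0,0,0,0],
  [0,0,0,0,0],
  [0,0,0,0,0],
])

```text
clock: 7.05
position: [0.573, 0.1122, 0.0747]
tool_rot: [3.141, 0.0, 2.412]
force: [2.9, 4.6, -9.9]
grip_width: 0.0259
finger_force: 69.6
```

jog_arm([
  [0,0,0.1,0,0],
  [0,0,0.15,0,0],
  [0,0,0.15,0,0],
  [0,0,0.06,0,0],
  [0,0,0,0,0],
  [0,0,0,0,0],
])

```text
clock: 7.65
position: [0.5736, 0.1118, 0.0617]
tool_rot: [3.14, 0.001, 2.413]
force: [1.3, 0.7, 10.1]
grip_width: 0.0261
finger_force: 72.1
```

jog_arm([
  [0,0,0,0,1],
  [0,0,0,0,1],
  [0,0,0,0,1],
  [0,0,0,0,1],
  [0,0,0,0,1],
  [0,0,-0.5,0,1],
  [0,0,-1,0,1],
  [0,0,-1,0,1],
  [0,0,-1,0,1],
])

```text
clock: 8.55
position: [0.5727, 0.112, 0.1682]
tool_rot: [3.141, 0.0, 2.413]
force: [0.4, -0.3, 0.5]
grip_width: 0.0855
finger_force: 0.0
```

```bash
python3 - <<'E'
from h import *
c=cam("scene");d=cam("top")
a=cv2.resize(c[0][150:270,270:380],None,fx=5,fy=5,interpolation=3)
b=cv2.resize(d[0][130:250,270:340],None,fx=5,fy=5,interpolation=3)
im=np.hstack([a,b])[...,::-1];print(im.shape);cv2.imwrite("pics/c3.png",im[:,:800+200][:, :])if im.shape[1]<=800 else cv2.imwrite("pics/c3.png",cv2.resize(im,(800,int(im.shape[0]*800/im.shape[1]))))
o=bot.observe();print(o['position'],o['tool_rot'],o['qpos'],o['force'])
for z,n in((.0795,'k'),):
  for A in(.66,.60,.72): print(A,(proj(c,[.491+.12*np.cos(.176+A),.0231+.12*np.sin(.176+A),.0795])-[270,150])*5*800/im.shape[1])
E
```

```text
(600, 900, 3)
[0.57453909 0.11237284 0.17065244] [3.13630729 0.00322137 2.41316277] [-0.45264223  0.53833672  0.22474833  1.78053068 -0.1552457   0.83366751
  0.68764495] [ 0.41073952  0.66654001 -0.00488982]
0.66 [239.02196487 353.69954971]
0.6 [227.95953703 353.68750653]
0.72 [250.06953406 353.18990916]
```

View pics/c3.png

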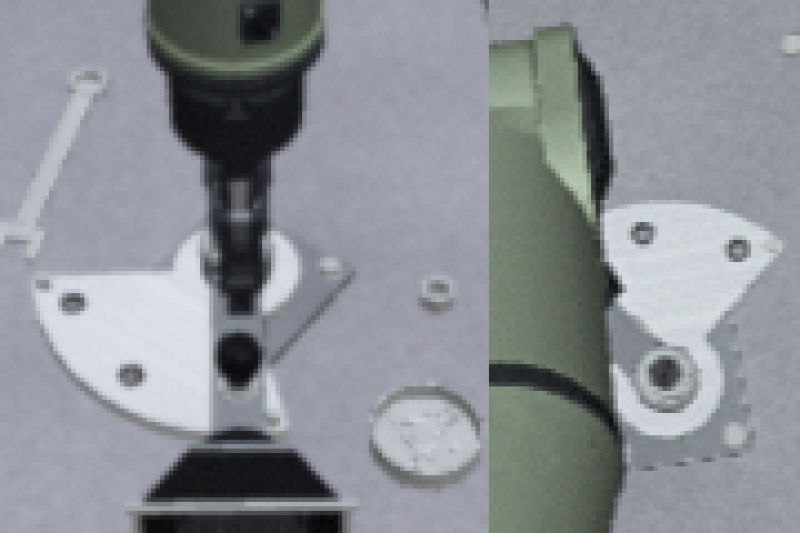

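The knob sits at (239,358), where home in the +0.66 hole projects to (239,354), so the plunger is home. Next is the stud line, rectified at z=94 mm from both starting frames.

```bash
cat > rect.py <<'E'
from h import *
def rect(c,img,p,half=.03,n=390,z=.094):
    g=np.linspace(half,-half,n); X,Y=np.meshgrid(p[0]-0*g,p[1]+g)  # placeholder
    # image up = +x world, left = +y world
    X=p[0]+np.repeat(g[:,None],n,1);Y=p[1]+np.repeat(g[None,:],n,0)
    P=np.stack([X,Y,np.full_like(X,z)],-1).reshape(-1,3)
    q=(P@c[2].T+c[3])@c[1].T;q=(q[:,:2]/q[:,2:]).astype(np.float32).reshape(n,n,2)
    return cv2.remap(img,q[...,0],q[...,1],cv2.INTER_CUBIC)
E
python3 - <<'E'
from rect import *
T=cam("top");S=cam("scene")
a=rect(T,cv2.imread("pics/top0.png"),ray(T,309.6,213.5,.094))
b=rect(S,cv2.imread("pics/scene0.png"),ray(S,322.8,196.2,.094))
im=np.hstack([a,b]).astype(float);im=np.clip(im*1.3,0,255)
cv2.imwrite("pics/rect.png",im.astype(np.uint8))
E
```

```text
(no output)
```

View pics/rect.png

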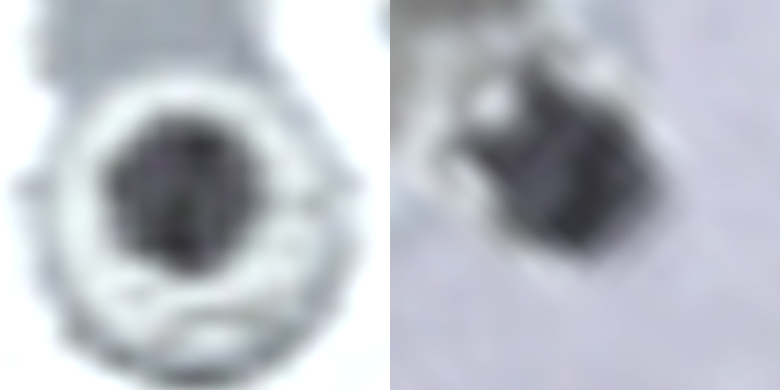

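```bash
python3 - <<'E'
from h import *
np.save("top.npy",np.mean([cam("top")[0].astype(float) for _ in range(16)],0))
E
```

jog_arm([
  [-0.25,-0.6,-0.15,-1,1],
  [-0.25,-0.95,-0.15,-1,1],
  [-0.3,-0.95,-0.15,-1,1],
  [-0.4,-0.95,-0.15,-1,1],
  [-0.5,-0.9,-0.15,-1,1],
  [-0.5,-0.9,-0.15,-1,1],
  [-0.5,-0.8,-0.15,-1,1],
  [-0.5,-0.6,0,-1,1],
  [0,0,0,0,1],
])

```text
clock: 10.45
position: [0.5743, -0.1048, 0.1975]
tool_rot: [-3.14, 0.001, 3.053]
force: [-1.5, 0.1, -0.4]
grip_width: 0.0853
finger_force: 0.0
```

```bash
python3 - <<'E'
from rect import *
S=cam("scene");T=cam("top")
np.save("sc.npy",np.mean([cam("scene")[0].astype(float) for _ in range(16)],0))
o=bot.observe();print(o['position'],o['tool_rot'],o['qpos'])
a=rect(T,np.load("top.npy"),ray(T,309.6,213.5,.094),half=.026)
b=rect(S,np.load("sc.npy"),ray(S,322.8,196.2,.094),half=.026)
im=np.hstack([a,b])[...,::-1]; print(np.percentile(im,[1,10,50]))
lo=np.clip((im.mean(2)-30)*2.5,0,255); 
cv2.imwrite("pics/rect2.png",np.vstack([lo,]).astype(np.uint8))
E
```

```text
[ 0.57356031 -0.10148624  0.19738472] [-3.14158220e+00 -3.53185474e-05  3.05351731e+00] [ 0.0095014   0.49411645  0.08964902  1.75439275 -0.05441142  0.89551976
  1.6052311 ]
[ 47.00728846  71.09813024 156.29330104]
```

View pics/rect2.png

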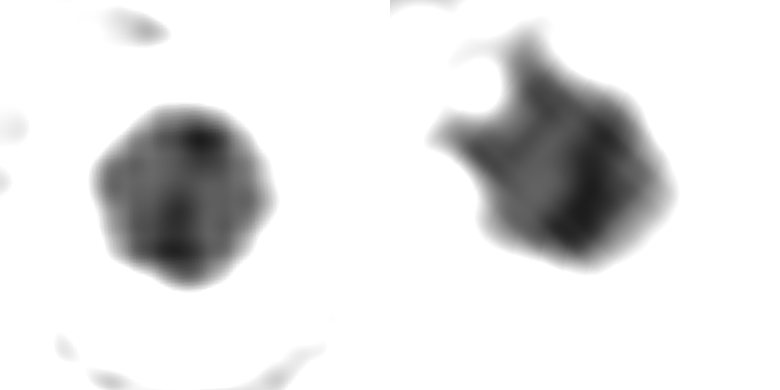

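```bash
cat > fit.py <<'E'
from h import *
from scipy.optimize import least_squares
T=cam("top");S=cam("scene")
D=[(T,np.load("top.npy").mean(2)),(S,np.load("sc.npy").mean(2))]
def fit(views,rmax,cs,blur=.5):
    data=[]
    for (c,im),c0 in zip(views,cs):
        vs,us=np.mgrid[0:400,0:640];u0,v0=proj(c,[*c0,.094])
        m=(abs(us-u0)<8)&(abs(vs-v0)<8);us,vs=us[m],vs[m]
        P=np.array([ray(c,u,v,.094)[:2] for u,v in zip(us,vs)])
        k=np.hypot(*(P-c0).T)<rmax;us,vs=us[k],vs[k]
        o=np.random.default_rng(0).normal(0,1,(150,2))*blur+np.random.default_rng(1).uniform(-.5,.5,(150,2))
        A=np.array([[ray(c,u+a,v+b,.094)[:2]-c0 for a,b in o] for u,v in zip(us,vs)])*1e3
        data.append((A,im[vs,us]))
    def res(x,full=False):
        th,w=x[:2];out=[]
        for i,(A,y) in enumerate(data):
            d=-A[...,0]*np.sin(th)+A[...,1]*np.cos(th)-x[2+i]
            l=(1/(1+np.exp((abs(d)-w/2)/.3))).mean(1);M=np.c_[np.ones(len(y)),A.mean(1),l]
            s=np.linalg.lstsq(M,y,rcond=None)[0];out.append(M@s-y)
            if full:print('coef',s.round(1),len(y))
        return np.concatenate(out)
    best=min((least_squares(res,[t,3]+[0]*len(data),bounds=([-9,1]+[-4]*len(data),[9,7]+[4]*len(data)),diff_step=1e-3) for t in np.arange(-1.5,1.5,.3)),key=lambda r:r.cost)
    print(rmax,blur,best.x.round(3),'rms',np.sqrt((best.fun**2).mean()).round(2));res(best.x,True)
ct=ray(T,309.6,213.5,.094)[:2]
# dark-disc centroid in top view
c,im=D[0];u0,v0=proj(c,[*ct,.094]);vs,us=np.mgrid[0:400,0:640];w=np.clip(130-im,0,70)*(np.hypot(us-u0,vs-v0)<6)
u,v=(w*us).sum()/w.sum(),(w*vs).sum()/w.sum();ct=ray(T,u,v,.094)[:2];print('top centre',u,v,ct)
pu=ray(S,322.8,196.2,.094)[:2]
# rect2 scene disc estimate, 52mm/390px
cs=pu+np.array([(195-180),(195-(585-390))])*.052/390;print('scene c',cs)
for r in(.008,.0095):
    fit(D[:1],r,[ct]);fit(D[1:],r,[cs]);fit(D,r,[ct,cs])
E
python3 fit.py
```

```text
top centre 309.1094608747694 213.56429105780265 [0.49163234 0.02310088]
scene c [0.49388872 0.02394055]
0.008 0.5 [-0.311  2.366  0.094] rms 2.85
coef [ 71.8   0.4   0.  -44.5] 16
0.008 0.5 [-0.247  1.    -0.972] rms 1.53
coef [ 7.050e+01  1.000e-01 -7.000e-01 -1.587e+02] 16
0.008 0.5 [-0.218  1.     0.161 -1.041] rms 2.32
coef [ 71.5   0.4   0.  -92. ] 16
coef [ 7.060e+01  1.000e-01 -8.000e-01 -1.587e+02] 16
0.0095 0.5 [-0.19   1.003  0.163] rms 3.02
coef [  72.4    0.2    0.2 -101. ] 26
0.0095 0.5 [-0.328  1.    -0.971] rms 2.66
coef [ 7.14e+01 -1.00e-01 -6.00e-01 -1.55e+02] 21
0.0095 0.5 [-0.296  1.    -0.112 -0.969] rms 3.24
coef [ 72.2   0.2   0.2 -98.9] 26
coef [  71.4   -0.    -0.6 -154.3] 21
```

jog_arm([
  [0.62,0.78,0,0,1],
  [0.62,0.78,0,0,1],
  [0.62,0.78,0,0,1],
  [0.62,0.78,0,0,1],
  [0.62,0.78,0,0,1],
  [0,0,0.5,0.85,1],
  [0,0,0.6,0.85,1],
  [0,0,0.6,0,1],
  [0,0,0.4,0,1],
  [0,0,0,0,1],
])

```text
clock: 12.45
position: [0.4905, 0.0232, 0.1333]
tool_rot: [-3.141, -0.002, 2.918]
force: [-0.4, -0.6, 0.6]
grip_width: 0.0853
finger_force: 0.0
```

```bash
sed -i '/^for r in/,$d' fit.py; cat >> fit.py <<'E'
for b in(.05,.3,.7):
  for r in(.0085,.0105): fit(D[:1],r,[ct],b);fit(D[1:],r,[cs],b)
E
python3 fit.py | grep rms; python3 -c "
from h import *
o=bot.observe();print(o['position'],o['tool_rot'],o['qpos'])"
```

```text
0.0085 0.05 [-0.283  4.664 -0.277] rms 2.97
0.0085 0.05 [-0.279  5.535 -0.571] rms 2.54
0.0105 0.05 [-0.241  7.    -0.879] rms 5.64
0.0105 0.05 [ 0.16   7.    -2.542] rms 10.47
0.0085 0.3 [-0.292  4.338 -0.213] rms 2.89
0.0085 0.3 [-0.285  4.771 -0.612] rms 2.51
0.0105 0.3 [-0.238  7.    -0.811] rms 5.13
0.0105 0.3 [ 0.173  7.    -2.607] rms 10.26
0.0085 0.7 [-0.294  5.241  0.089] rms 3.37
0.0085 0.7 [-0.279  4.868 -1.293] rms 3.72
0.0105 0.7 [-0.262  7.    -0.655] rms 4.75
0.0105 0.7 [ 0.263  7.    -3.008] rms 9.76
[0.49136244 0.02313203 0.1347178 ] [-3.14154902e+00 -5.01271704e-05  2.91751306e+00] [-0.23093422  0.45614934  0.08235654  2.03653684 -0.05978417  0.65117234
  1.23732481]
```

jog_arm([
  [0,0,0.7,0,1],
  [0,0,0.7,0,1],
  [0,0,0.6,0,1],
  [0,0,0.35,0,1],
  [0,0,0,0,1],
  [0,0,0,0,0.4],
  [0,0,0,0,0.3],
  [0,0,0,0,0],
  [0,0,0,0,0],
  [0,0,0,0,0],
  [0,0,0,0,0],
  [0,0,0,0,0],
], newtons=50)

```text
clock: 13.75
position: [0.4917, 0.0236, 0.0646]
tool_rot: [3.141, 0.001, 2.918]
force: [-1.0, 1.6, 11.1]
grip_width: 0.0349
finger_force: 53.4
```

```bash
python3 -c "
from h import *
o=bot.observe();print(o)"
```

```text
{'clock': 13.75, 'qpos': array([-0.21485364,  0.58179986,  0.06182328,  2.07395445, -0.0733386 ,
        0.48662953,  1.24858349]), 'qd': array([-1.43569855e-03,  3.75025240e-04, -1.20983444e-03,  1.03773850e-03,
       -1.89031525e-03, -2.56256015e-05,  9.94952641e-04]), 'joint_efforts': array([ 9.88417491e-01, -7.63449025e+01,  5.14872149e+00, -1.91637397e+01,
        3.75312455e-01, -4.99736443e-01,  4.79526166e-02]), 'position': array([0.49166471, 0.02360291, 0.06463706]), 'tool_rot': array([3.14084971e+00, 9.90366586e-04, 2.91775186e+00]), 'force': array([-0.96108395,  1.6146852 , 11.06705087]), 'moment': array([ 0.44256158,  0.35621069, -0.02137299]), 'finger_force': 53.39016309008002, 'grip_width': 0.03490142121448911}
```

jog_arm([
  [0,0,-0.03,0,0],
  [0,0,0,0.5,0],
  [0,0,0,1,0],
  [0,0,0,1,0],
  [0,0,0,1,0],
  [0,0,0,1,0],
  [0,0,0,1,0],
  [0,0,0,1,0],
  [0,0,0,1,0],
  [0,0,0,1,0],
  [0,0,0,1,0],
  [0,0,0,1,0],
])

```text
clock: 14.95
position: [0.492, 0.0241, 0.065]
tool_rot: [3.14, 0.0, 2.073]
force: [4.5, 5.8, -5.4]
grip_width: 0.0347
finger_force: 51.4
```

```bash
cat > o.py <<'E'
from workcell import bot
o=bot.observe();print(o['clock'],o['position'].round(4),o['tool_rot'].round(3),o['force'].round(1),'M',o['moment'].round(3),'j7',o['qpos'][6].round(2),'e7',o['joint_efforts'][6].round(3),o['grip_width'].round(4),o['finger_force'].round(0))
E
python3 o.py
```

```text
Traceback (most recent call last):
  File "o.py", line 2, in <module>
    o=bot.observe();print(o['clock'],o['position'].round(4),o['tool_rot'].round(3),o['force'].round(1),'M',o['moment'].round(3),'j7',o['qpos'][6].round(2),'e7',o['joint_efforts'][6].round(3),o['grip_width'].round(4),o['finger_force'].round(0))
                                                                                                                                                                                               ^^^^^^^^^^^^^^^^^^^^^
AttributeError: 'float' object has no attribute 'round'
```

jog_arm([
  [0,0,0,0.8,0],
  [0,0,0,0.8,0],
])

```text
clock: 15.15
position: [0.4921, 0.0242, 0.0649]
tool_rot: [3.14, -0.0, 1.946]
force: [5.4, 5.7, -7.2]
grip_width: 0.0346
finger_force: 51.3
```

```bash
python3 o.py
```

```text
Traceback (most recent call last):
  File "o.py", line 2, in <module>
    o=bot.observe();print(o['clock'],o['position'].round(4),o['tool_rot'].round(3),o['force'].round(1),'M',o['moment'].round(3),'j7',o['qpos'][6].round(2),'e7',o['joint_efforts'][6].round(3),o['grip_width'].round(4),o['finger_force'].round(0))
                                                                                                                                                                                               ^^^^^^^^^^^^^^^^^^^^^
AttributeError: 'float' object has no attribute 'round'
```

jog_arm([
  [0,0,0,0.8,0],
  [0,0,0,0.8,0],
])

```text
clock: 15.35
position: [0.4921, 0.0242, 0.0649]
tool_rot: [3.14, -0.0, 1.818]
force: [5.6, 6.5, -8.2]
grip_width: 0.0349
finger_force: 51.2
```

```bash
python3 o.py
```

```text
Traceback (most recent call last):
  File "o.py", line 2, in <module>
    o=bot.observe();print(o['clock'],o['position'].round(4),o['tool_rot'].round(3),o['force'].round(1),'M',o['moment'].round(3),'j7',o['qpos'][6].round(2),'e7',o['joint_efforts'][6].round(3),o['grip_width'].round(4),o['finger_force'].round(0))
                                                                                                                                                                                               ^^^^^^^^^^^^^^^^^^^^^
AttributeError: 'float' object has no attribute 'round'
```

```bash
cat > o.py <<'E'
from workcell import bot
import numpy as np
np.set_printoptions(precision=3,suppress=True)
o=bot.observe();print(o['clock'],o['tool_rot'],o['force'],'M',o['moment'],'j7 %.2f e7 %.3f w %.4f'%(o['qpos'][6],o['joint_efforts'][6],o['grip_width']))
E
python3 o.py
```

```text
15.35 [ 3.14  -0.     1.818] [ 5.592  6.516 -8.211] M [ 1.378 -1.315  0.075] j7 0.48 e7 1.386 w 0.0349
```

jog_arm([
  [0,0,0.02,0.8,0],
])

```text
clock: 15.45
position: [0.4923, 0.0242, 0.0645]
tool_rot: [3.14, -0.0, 1.754]
force: [4.3, 6.4, 4.3]
grip_width: 0.035
finger_force: 52.4
```

```bash
python3 o.py
```

```text
15.45 [ 3.14  -0.     1.754] [4.257 6.446 4.254] M [ 1.347 -0.744  0.066] j7 0.44 e7 1.359 w 0.0350
```

jog_arm([
  [0,0,0,0.8,0],
])

```text
clock: 15.55
position: [0.4923, 0.0242, 0.0646]
tool_rot: [3.139, -0.001, 1.69]
force: [4.4, 6.8, 1.3]
grip_width: 0.0348
finger_force: 52.3
```

```bash
python3 o.py
```

```text
15.55 [ 3.139 -0.001  1.69 ] [4.38  6.786 1.339] M [ 1.388 -0.967  0.066] j7 0.40 e7 1.406 w 0.0348
```

jog_arm([
  [0,0,0,0.8,0],
])

```text
clock: 15.65
position: [0.4923, 0.0242, 0.0646]
tool_rot: [3.139, -0.001, 1.626]
force: [5.5, 6.3, -0.6]
grip_width: 0.0348
finger_force: 52.1
```

```bash
python3 o.py
```

```text
15.65 [ 3.139 -0.001  1.626] [ 5.506  6.25  -0.597] M [ 1.324 -1.035  0.058] j7 0.35 e7 1.397 w 0.0348
```

jog_arm([
  [0,0,0,0.8,0],
  [0,0,0,0.8,0],
  [0,0,0,0.8,0],
])

```text
clock: 15.95
position: [0.4925, 0.0242, 0.0646]
tool_rot: [3.139, -0.001, 1.434]
force: [6.2, 6.1, -1.3]
grip_width: 0.0348
finger_force: 51.8
```

```bash
python3 o.py
```

```text
15.95 [ 3.139 -0.001  1.434] [ 6.242  6.085 -1.32 ] M [ 1.363 -1.304  0.065] j7 0.22 e7 1.405 w 0.0348
```

jog_arm([
  [0,0,0.01,0.8,0],
  [0,0,0,0.8,0],
  [0,0,0,0.8,0],
])

```text
clock: 16.25
position: [0.4927, 0.0241, 0.0645]
tool_rot: [3.139, -0.002, 1.242]
force: [5.8, 5.8, 2.0]
grip_width: 0.0347
finger_force: 52.2
```

```bash
python3 o.py
```

```text
16.25 [ 3.139 -0.002  1.242] [5.814 5.815 1.975] M [ 1.285 -1.341  0.053] j7 0.08 e7 1.422 w 0.0347
```

jog_arm([
  [0,0,0,0.8,0],
  [0,0,0,0.8,0],
  [0,0,0,0.8,0],
])

```text
clock: 16.55
position: [0.4928, 0.0241, 0.0644]
tool_rot: [3.14, -0.002, 1.05]
force: [6.5, 5.4, 0.0]
grip_width: 0.0347
finger_force: 52.0
```

```bash
python3 o.py
```

```text
16.55 [ 3.14  -0.002  1.05 ] [6.534 5.42  0.025] M [ 1.195 -1.52   0.069] j7 -0.05 e7 1.437 w 0.0347
```

jog_arm([
  [0,0,0,0.8,0],
  [0,0,0,0.8,0],
])

```text
clock: 16.75
position: [0.4928, 0.0241, 0.0644]
tool_rot: [3.14, -0.002, 0.922]
force: [7.4, 4.2, -1.1]
grip_width: 0.0347
finger_force: 51.9
```

```bash
python3 o.py
```

```text
16.75 [ 3.14  -0.002  0.922] [ 7.429  4.229 -1.107] M [ 1.097 -1.705  0.082] j7 -0.15 e7 1.450 w 0.0347
```

jog_arm([
  [0,0,0,0.8,0],
  [0,0,0,0.8,0],
])

```text
clock: 16.95
position: [0.4929, 0.024, 0.0644]
tool_rot: [3.14, -0.003, 0.794]
force: [9.3, 3.7, -2.0]
grip_width: 0.0353
finger_force: 51.8
```

```bash
python3 o.py
```

```text
16.95 [ 3.14  -0.003  0.794] [ 9.26   3.703 -2.004] M [ 0.94  -1.823  0.028] j7 -0.24 e7 1.465 w 0.0353
```

jog_arm([
  [0,0,0,0.8,0],
  [0,0,0,0.8,0],
])

```text
clock: 17.15
position: [0.493, 0.0239, 0.0644]
tool_rot: [3.14, -0.003, 0.666]
force: [9.0, 3.6, -3.1]
grip_width: 0.0349
finger_force: 51.6
```

```bash
python3 o.py
```

```text
17.15 [ 3.14  -0.003  0.666] [ 9.001  3.563 -3.103] M [ 0.759 -1.9    0.394] j7 -0.33 e7 1.153 w 0.0349
```

jog_arm([
  [0,0,0,0,0],
  [0,0,0,0,0],
  [0,0,0.01,0.8,0],
  [0,0,0,0.8,0],
], newtons=100)

```text
clock: 17.55
position: [0.4931, 0.0239, 0.0644]
tool_rot: [3.14, -0.004, 0.538]
force: [6.9, 2.9, 5.5]
grip_width: 0.0333
finger_force: 102.5
```

```bash
python3 o.py
```

```text
17.55 [ 3.14  -0.004  0.538] [6.905 2.918 5.506] M [ 0.746 -1.489  0.382] j7 -0.43 e7 1.344 w 0.0333
```

jog_arm([
  [0,0,0,0.8,0],
  [0,0,0,0.8,0],
  [0,0,0,0.8,0],
  [0,0,0,0.8,0],
  [0,0,0,0.35,0],
  [0,0,0,0,0],
  [0,0,0,0,0],
])

```text
clock: 18.25
position: [0.4932, 0.0236, 0.0644]
tool_rot: [3.141, -0.004, 0.256]
force: [8.2, 1.7, 6.3]
grip_width: 0.0332
finger_force: 102.8
```

```bash
python3 o.py
```

```text
18.25 [ 3.141 -0.004  0.256] [8.23  1.702 6.277] M [ 0.582 -1.695  0.27 ] j7 -0.64 e7 -0.342 w 0.0332
```

jog_arm([
  [0,0,0,0,1],
  [0,0,0,0,1],
  [0,0,0,0,1],
  [0,0,0,0,1],
  [0,0,0,0,1],
  [0,0,-0.5,0,1],
  [0,0,-1,0,1],
  [0,0,-1,0,1],
  [0,0,-1,0,1],
  [0,0,-1,0,1],
])

```text
clock: 19.25
position: [0.4909, 0.0231, 0.1998]
tool_rot: [3.142, 0.0, 0.257]
force: [-0.5, 0.7, 0.1]
grip_width: 0.0852
finger_force: 0.0
```

jog_arm([
  [0,0.7,0,0,1],
  [0,1,0,0,1],
  [0,1,0,0,1],
  [0,1,0,0,1],
  [0,1,0,0,1],
  [0,0.7,0,0,1],
  [0,0,0,0,1],
  [0,0,0,0,1],
])

```text
clock: 20.05
position: [0.5322, -0.1335, 0.1984]
tool_rot: [-3.141, 0.0, 0.257]
force: [-0.0, -0.7, -0.1]
grip_width: 0.0855
finger_force: 0.0
```

```bash
python3 - <<'E'
from rect import *
S=cam("scene");T=cam("top")
s=np.mean([cam("scene")[0].astype(float) for _ in range(8)],0);t=np.mean([cam("top")[0].astype(float) for _ in range(8)],0)
np.save("sc2.npy",s);np.save("top2.npy",t)
z=.088
a=rect(T,t,(.4915,.0231),half=.026,z=z);b=rect(S,s,(.493,.0239),half=.026,z=z)
c0=s[170:250,290:375];c0=cv2.resize(c0,(390,367),interpolation=2)
d=cv2.resize(s[100:400:1,180:580],(390,293),interpolation=3);d=np.vstack([d,np.zeros((74,390,3))])
im=np.vstack([np.hstack([a,b])[40:],]);im=np.hstack([a[40:330],b[40:330]])
im=np.vstack([im,np.hstack([c0,d])[:310]])[...,::-1];print(im.shape)
cv2.imwrite("pics/end.png",np.clip(im,0,255).astype(np.uint8))
E
```

```text
(600, 780, 3)
```

View pics/end.png

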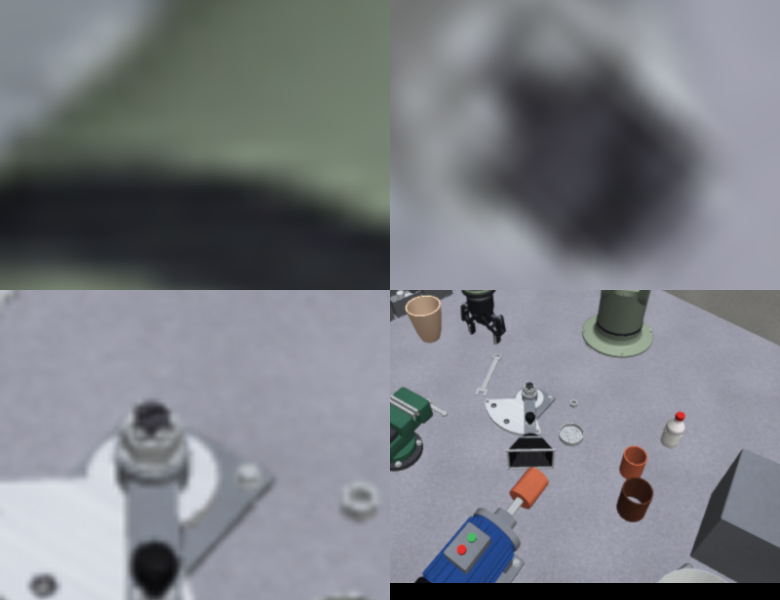

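jog_arm([
  [0,-0.7,0,0,1],
  [0,-1,0,0,1],
  [0,-1,0,0,1],
  [0,-1,0,0,1],
  [0,-1,0,0,1],
  [0,-0.7,0,0,1],
  [0,0,0.5,0,1],
  [0,0,1,0,1],
  [0,0,1,0,1],
  [0,0,1,0,1],
  [0,0,0.5,0,1],
  [0,0,0.5,0,1],
])

```text
clock: 22.15
position: [0.4909, 0.0221, 0.0622]
tool_rot: [3.141, 0.001, 0.256]
force: [0.8, -0.6, 0.6]
grip_width: 0.0852
finger_force: 0.0
```

```bash
python3 o.py; sed -i 's/sc.npy/sc2.npy/' fit.py; sed -i '/^for b in/,$d' fit.py; cat >> fit.py <<'E'
for b in(.05,.3,.6):
  for r in(.007,.008,.009): fit(D[1:],r,[cs],b)
E
python3 fit.py | grep rms; python3 o.py
```

```text
22.15 [3.141 0.001 0.256] [ 0.794 -0.606  0.566] M [0.017 0.035 0.014] j7 -0.64 e7 -0.725 w 0.0852
0.007 0.05 [-0.284  5.044 -0.86 ] rms 1.71
0.008 0.05 [-0.207  5.82  -0.792] rms 2.51
0.009 0.05 [-0.308  5.888 -0.615] rms 3.19
0.007 0.3 [-0.276  4.57  -0.93 ] rms 1.76
0.008 0.3 [-0.203  5.103 -0.832] rms 2.32
0.009 0.3 [-0.303  4.969 -0.598] rms 3.07
0.007 0.6 [-0.244  5.518 -1.696] rms 2.62
0.008 0.6 [-0.238  3.847 -1.369] rms 2.67
0.009 0.6 [-0.295  4.868 -1.01 ] rms 3.42
22.25 [3.141 0.003 0.256] [-0.676 -0.833  1.327] M [ 0.02   0.014 -0.006] j7 -0.64 e7 0.737 w 0.0855
```

jog_arm([
  [0,0,0,0,0.4],
  [0,0,0,0,0.3],
  [0,0,0,0,0],
  [0,0,0,0,0],
  [0,0,0,0,0],
  [0,0,0,0,0],
  [0,0,0,0,0],
  [0,0,0,0,0],
  [0,0,0,0,0],
], newtons=50)

```text
clock: 23.15
position: [0.4916, 0.0232, 0.0642]
tool_rot: [3.142, -0.001, 0.258]
force: [-0.5, -0.3, 7.7]
grip_width: 0.0348
finger_force: 54.6
```

```bash
python3 o.py
```

```text
23.15 [ 3.142 -0.001  0.258] [-0.539 -0.311  7.722] M [-0.142  0.234 -0.008] j7 -0.64 e7 0.031 w 0.0348
```

The regrip shows almost no moment about the axis, so the nut's flats are square to the tool at yaw 0.257. A slot therefore lies at -0.267 rad, against about -0.27 for the stud's line. I'll release and hand in.

jog_arm([
  [0,0,0,0,1],
  [0,0,0,0,1],
  [0,0,0,0,1],
  [0,0,0,0,1],
  [0,0,0,0,1],
  [0,0,-0.5,0,1],
  [0,0,-1,0,1],
  [0,0,-1,0,1],
  [0,0,-1,0,1],
  [0,0,-1,0,1],
  [0,0,0,0,1],
  [0,0,0,0,1],
])

```text
clock: 24.35
position: [0.4913, 0.0236, 0.1988]
tool_rot: [-3.141, -0.001, 0.258]
force: [0.0, -0.6, -0.5]
grip_width: 0.0857
finger_force: 0.0
```

```bash
python3 -c "
from workcell import bot
print(bot.job_done())"
```

```text
the job is handed in; nothing more can be done
None
```

I handed the job in at about 24 s without a verdict back: the hood is in the motor-side hole (+0.66 rad) with the plunger home by the camera check, and the castle nut is turned on about 0.5 rad past bearing, its slot within about 0.05 rad of the cotter hole as measured from the images.

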